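Open the push-and-turn developer bottle at the colour mixing counter

ROBOT

A 6-joint arm with a two-finger parallel gripper is mounted at the origin on the work surface. World frame = base frame: x ahead of the robot, y to its left, z up, the work surface at z = 0. Lengths are in mm, angles in rad, forces in N, time in s.
With the tool pointing down it reaches from about 350 to 875 mm from the base axis. Payload 15.5 kg.
Tool frame: the origin (TCP) lies at the very end of the fingers, on their centre line; the grasp point (between the pads) lies 19 mm behind it; y points along the fingers, x is the direction in which the jaws open and shut, and the axes are right-handed (so a half turn about y gives the same grasp; the last joint's range is limited). The gripper opens to 85 mm and grips with 20 to 120 N. Pads are 22 mm wide; open, the fingers measure 114 mm over their backs; the gripper's body (76 mm by 85 mm) begins 54 mm behind the grasp point. The pads swing forward as they close: fully open they stand 13 mm farther back than shut.
Start: joints at [-1.413, 0.494, 1.345, -0, 1.302, -0.096], TCP at [156.324, -605.136, 231.277] pointing down, gripper open.
Joint ranges: [-2.91, 2.91], [-0.82, 2.16], [0.22, 2.67], [-1.22, 4.37], [0.12, 2.79], [-3.08, 3.08]. Speed limits (rad/s): [1.89, 1.89, 2.57, 3.01, 3.01, 3.01].

INTERFACE

Orientations are given as [roll, pitch, yaw] about the fixed x, y, z axes, in that order (R = Rz(yaw) Ry(pitch) Rx(roll)).
In Python, from plant import ctrl gives the robot as it stands. The module is installed in compiled form; this text tells all that it offers.
- The arm moves only by the tool step_arm, never from a script. Its argument "plan" is one flat list of numbers, 5 for each row, row after row: the gripper command: -1 is shut, 1 is fully open, values between are in proportion, then the shift along the tool's x, y, z in units of 30 mm (1.0 is 30 mm), then the turn about the tool's y in units of 8 degrees (1.0 is 8 degrees). In form: [fingers, tx, ty, tz, turn, fingers, tx, ty, tz, turn, ...]. A call has 1 to 5 rows; each row shifts and turns the commanded pose from where the row before left it, along the tool's axes as they then stand; what a row does not reach is not made up. A row lasts 1/8 s, in which the tool goes at most 62.5 mm and 10.7 degrees, less where a joint would pass 70% of its speed; a pose out of reach is approached as far as the arm can. A call is refused whole if a number of a shift passes 1 or a number of a turn 1, either way. A call with a gripper value outside its range is refused whole. The fingers move at their own pace and stop on an object; "squeeze" is the grip in N (left out, the last holds). Time passes only in rows, so rows that do not move let the fingers close. It gives the time, the measured TCP pose, the force and the opening at its end, in the units of the state.
- ctrl.get_state(): the state, without advancing time (a new reading comes with each control period).
- ctrl.grab_frame(name): name is "side" or "top" or "wrist"; returns a dict with "image" (420x560x3 uint8, red, green, blue), "range_z" (420x560 float32, mm along the optical axis (not along the pixel's ray), 0 where there is no reading), "camera_matrix" (3x3 intrinsics, pixels), "world_from_camera" (4x4, takes a point from camera to world coordinates). Camera axes: x right, y down, z forward; pixel columns grow to the right and rows downward; lengths in mm; the calibration is good to about 2 mm. A picture is of the moment at which its call begins.
- ctrl.hand_in(): hands the job in, once; it reports no verdict.
Trained networks look in the newest picture that a camera, given by its name, has taken for a name from the list of things; names that differ only in an ending like _2 or _b are one class to them, and where a whole thing is asked for, a point or a joint stands for the part that bears it (a point fixed in the world has none). Each returns a list of dicts, best first, with "confidence" (0 to 1); they miss things now and then, are a little off and sometimes report something else, mostly with a low value. They report only what shows in the picture. A call takes as long as a camera call. They do not tell look-alikes from the thing itself.
- ctrl.look_for(camera, name): "position" ([column, row] in pixels, amid what is visible of it).
- ctrl.silhouettes(camera, name): "mask" (420x560 bool, what is visible of it) and "position" ([column, row] in pixels, amid what is visible of it).
The state is a dict: "clock": time; "qpos": joint angles; "dq": joint speeds; "joint_torque": joint torques, N m; "tool_pos": TCP position; "orientation": TCP orientation; "force": force on the tool from outside, world axes, zero at the start; "moment": the same for the moment, N m; "width": finger opening in mm.
Only numpy, scipy, OpenCV 4.12 (cv2) and the standard library are available. Lean on these libraries where they do the work, as an engineer would, in place of code of your own. Each camera call takes 0.05 s, during which the arm holds its last target.

TASK

Open the developer bottle that is clamped in the holder: push its bar-topped safety cap down against the spring, keep it down while you twist it anticlockwise (seen from above) about 75 degrees out of its catch, and lift it straight up off the neck. Finish while still holding the cap in the gripper, upright and still, about 8 cm above the open mouth; do not put it down or let it go, and do not shift or tip the nozzle bottle, tub, mixing bowl or brush nearby.

Things in the scene. Friction and masses are not known exactly. Their poses are not given: they have to be found in the camera images.
- bottle: White plastic bottle 76 mm across with a blank blue band, clamped upright in a black cup on a square 130 mm steel plate screwed to the counter: it cannot move or turn. Origin at the centre of the plate's underside, on the counter, on the bottle's axis; z up. Its open mouth is 157 mm above the origin; the neck carries a two-sided bayonet rim 41 mm across.
- bottle_mouth (a point): Centre of the mouth (top of the neck rim), 157 mm over the counter; axes as bottle. Turning the pushed cap: only anticlockwise from above (yaw grows); from 60 to 88 degrees it is free to lift straight off (75 is the middle), hard stop at about 90. Let up there it rises 5 mm by itself. With the cap off, the sprung grey plug, 16 mm across, stands 15 mm out of the mouth.
- cap: Loose white ribbed push-and-turn cap on the bottle, about 45 g: round skirt 54 mm across, 23 mm high, flat top, and on it a grip bar 44 mm long (along the cap's x), 12 mm thick (its y), 25 mm high, centred. Origin: centre of the skirt's lower edge, z up; flat top at z = 23 mm, bar top at 48 mm. Starts locked, its x along the bottle's x, its origin 9 mm below the mouth (148 mm over the counter).
- cap_grip (a point): Middle of the cap's grip bar, 36 mm above the cap's origin. Pushing: a spring holds the cap up with 4 N, plus 0.8 N per mm pushed. Two claws in the skirt leave their 5 mm deep catches once the cap is 6 mm down; 7 to 9 mm down (about 10 N) is comfortable; it bottoms at 10 mm.
- nozzle_bottle: Loose white bottle 72 mm across and 185 mm high with the same band but a thin pointed nozzle and no cap; leave it alone. Origin at the centre of its underside, z up.
- tub: Loose white powder tub 84 mm across, 124 mm high; leave it alone. Origin at the centre of its underside, z up.
- bowl: Loose black mixing bowl 116 mm across, 55 mm high, standing on a round steel scale 22 mm high; leave it alone. Origin at the centre of its underside, z up.
- brush: Loose black tint brush 170 mm long, 9 mm high, lying on the counter along its x; leave it alone. Origin on its underside, near the middle.
There are look-alikes about, which are no part of the job. There is more than one size of the cap; the job needs the largest.

How it is judged:
By the outcome, as a careful person would: the job done as asked, in the order asked, and still so for the second after the job is handed in, while the arm keeps its last pose, push and grip.
It also fails if it takes over 35 s, if anything falls off the work surface, if the arm or the gripper's body presses on something with over 40 N, if the wrist force passes 120 N, or if a joint passes its speed limit or range.

## Working session

There is one attempt and no reset: what is moved stays moved. The work goes in short steps, Python scripts to look and compute and a tool call to move; the robot and the scene stay as the last step left them, time stands still between calls to the robot, and variables do not carry over. Pictures are saved under pics/ and viewed, and the job is handed in when it is done.

Besides the shell and the picture viewer there is one more tool, called after "Call:" in YAML: its name, and indented under it one key for each argument. step_arm: Moves the arm, as the interface text tells. Its arguments: {"type":"object","properties":{"plan":{"type":"array","items":{"type":"number"}},"squeeze":{"type":"number"}},"required":["plan"]}

```bash
mkdir -p pics; cat > h.py <<'E'
import numpy as np, cv2
from plant import ctrl
def grab(n,fn=None):
    f=ctrl.grab_frame(n)
    if fn: cv2.imwrite('pics/'+fn,cv2.cvtColor(f['image'],cv2.COLOR_RGB2BGR))
    return f
def cloud(f):
    K=f['camera_matrix'];z=f['range_z'];v,u=np.indices(z.shape)
    p=np.stack([(u-K[0,2])/K[0,0]*z,(v-K[1,2])/K[1,1]*z,z],-1)
    T=f['world_from_camera'];w=p@T[:3,:3].T+T[:3,3];w[z<=0]=np.nan
    return w
E
python3 - <<'E'
from h import *
print(ctrl.get_state())
for n in ['side','top','wrist']:
    f=grab(n,n+'0.png');w=cloud(f);print(n,f['world_from_camera'].round(2).tolist())
    for o in ['cap','bottle','nozzle_bottle','tub','bowl','brush']:
        for d in ctrl.silhouettes(n,o):
            m=d['mask'];print(o,round(d['confidence'],2),np.round(d['position']),np.nanmedian(w[m],0).round(),np.nanpercentile(w[m][:,2],[2,98]).round())
E
```

```text
{'clock': 0.0, 'qpos': array([-1.41349666e+00,  4.94225009e-01,  1.34613294e+00,  1.48893611e-05,
        1.30251993e+00, -9.55422518e-02]), 'dq': array([ 0.00267327, -0.00047443, -0.00021795, -0.00216026, -0.00187623,
        0.00149991]), 'joint_torque': array([-7.21130753e-03, -8.82178545e+01, -3.83871031e+01, -9.34288946e-04,
        1.03399725e-02,  7.46604519e-05]), 'tool_pos': array([ 156.27211121, -604.76771354,  230.67364352]), 'orientation': array([-1.57065943e+00,  1.27799387e-03, -1.31795827e+00]), 'force': array([ 0.5591577 , -1.22218828,  0.98745417]), 'moment': array([0.00320942, 0.07201733, 0.03917238]), 'width': 85.40138588769733}
side [[0.96, -0.19, 0.21, 460.51], [-0.28, -0.67, 0.69, -647.45], [0.01, -0.72, -0.69, 772.38], [0.0, 0.0, 0.0, 1.0]]
cap 0.96 [243. 374.] [ 488. -311.   18.] [ 1. 39.]
cap 0.78 [214. 269.] [ 468. -155.  171.] [150. 197.]
cap 0.66 [278. 290.] [ 607. -147.   18.] [ 0. 38.]
bottle 0.64 [216. 312.] [ 464. -174.   18.] [  8. 128.]
nozzle_bottle 0.73 [233. 198.] [569. 134.  89.] [  0. 165.]
tub 0.81 [205. 146.] [523. 406.  86.] [  5. 125.]
tub 0
[... 252 characters left out ...]
0.0], [0.0, -0.2, -0.98, 1570.78], [0.0, 0.0, 0.0, 1.0]]
cap 0.86 [330. 257.] [ 469. -137.  173.] [165. 199.]
cap 0.6 [322. 220.] [ 610. -134.   20.] [ 7. 42.]
cap 0.46 [384. 253.] [ 490. -298.   21.] [ 5. 43.]
bottle 0.68 [322. 266.] [ 457. -126.   14.] [  5. 123.]
bottle 0.15 [218. 228.] [564. 157. 124.] [ 11. 177.]
nozzle_bottle 0.9 [222. 229.] [566. 158. 123.] [ -1. 176.]
tub 0.93 [124. 245.] [523. 429. 123.] [  3. 130.]
bowl 0.66 [265. 153.] [804.  45.  45.] [21. 80.]
bowl 0.25 [222. 231.] [564. 157. 123.] [  1. 176.]
brush 0.94 [420. 213.] [ 619. -434.    8.] [-3. 16.]
wrist [[0.25, -0.93, -0.26, 223.92], [-0.97, -0.24, -0.07, -587.97], [0.0, 0.27, -0.96, 374.53], [0.0, 0.0, 0.0, 1.0]]
```

View pics/side0.png

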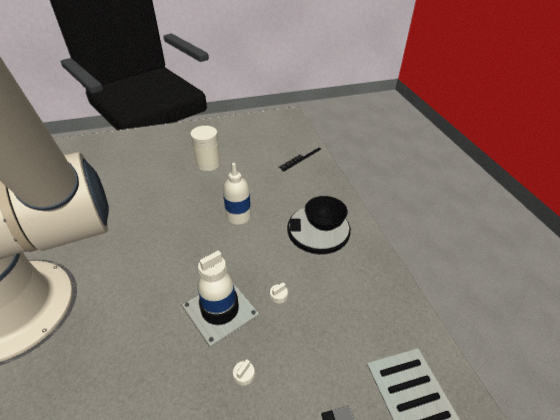

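View pics/top0.png

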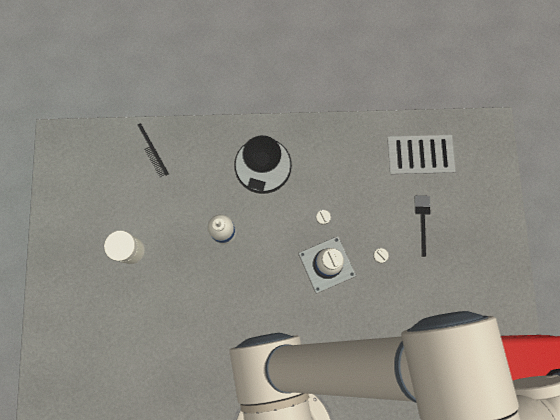

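```bash
python3 - <<'E'
from h import *
a=cv2.imread('pics/side0.png')[230:350,150:290];b=cv2.imread('pics/top0.png')[200:300,270:410]
cv2.imwrite('pics/crop0.png',np.hstack([cv2.resize(a,(400,343),interpolation=cv2.INTER_CUBIC),cv2.resize(b,(400,343)[:2],interpolation=cv2.INTER_CUBIC)]))
f=grab('top');w=cloud(f)
# axis of bar: points z>185 near bottle
for n in ['top','side']:
    f=grab(n);w=cloud(f).reshape(-1,3)
    near=np.hypot(w[:,0]-469,w[:,1]+140)<70
    for lo,hi in [(190,205),(165,178),(100,150),(3,9)]:
        q=w[near&(w[:,2]>lo)&(w[:,2]<hi)]
        if len(q)<5: continue
        r=cv2.minAreaRect(q[:,:2].astype(np.float32));c=q[:,:2]-q[:,:2].mean(0)
        U,S,V=np.linalg.svd(c,full_matrices=False)
        print(n,lo,hi,len(q),q.mean(0).round(1),np.round(r[0],1),np.round(r[1],1),round(r[2],1),np.degrees(np.arctan2(V[0,1],V[0,0])).round(1),np.median(q[:,2]).round(1))
E
```

```text
top 190 205 80 [ 468.8 -140.7  195.5] [ 469.3 -140.6] [43.2 12.4] 19.6 -159.8 195.2
top 165 178 230 [ 469.1 -138.9  171. ] [ 469.9 -140.8] [53.6 51. ] 87.7 -71.5 171.0
top 100 150 237 [ 460.1 -130.9  114.7] [ 469.1 -139.9] [74.5 72.9] 52.3 -133.9 115.3
top 3 9 191 [ 463.3 -133.6    6.9] [ 468.  -139.1] [135.2 134.8] 0.1 157.2 7.3
side 190 205 136 [ 466.6 -146.   194.6] [ 466.5 -144.7] [42.6 14.5] 24.2 -158.0 195.1
side 165 178 303 [ 468.4 -156.   170.8] [ 465.9 -147.7] [46.7 54.9] 63.1 4.6 170.8
side 100 150 663 [ 466.8 -164.   117.6] [ 466.8 -156.6] [52.7 76.1] 87.7 178.7 118.2
side 3 9 62 [ 478.5 -175.8    7.6] [ 469.9 -154. ] [134.5 111.5] 12.4 -176.2 8.2
```

Candidates for the cap are side (214,269) / top (330,257) on the clamped bottle, side (278,290) / top (322,220) loose, and side (243,374) / top (384,253) loose. I choose the one on the clamped bottle.

The overview pictures show the arm low in the top view. The bottle with its barred cap sits on the square plate, and the loose caps lie on the counter.

View pics/crop0.png

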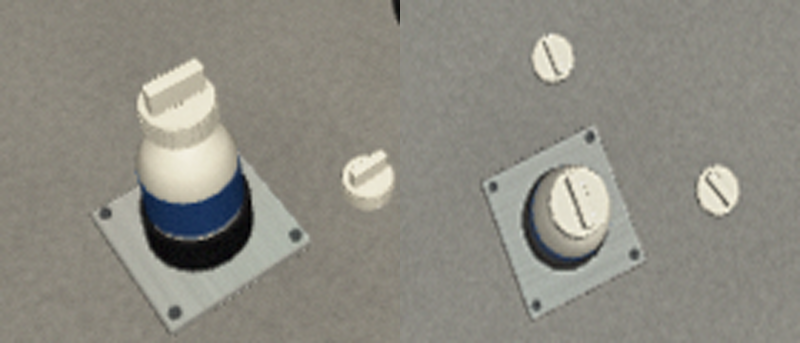

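Call:
step_arm:
  plan: [1, -0.9, -1, 1, 0, 1, -0.9, -1, 1, 0, 1, -0.9, 0, 1, 0, 1, -0.9, 0, 1, 0, 1, -0.9, 0, 1, 0]
  squeeze: 60

```text
clock: 1.82
tool_pos: [268.4, -435.8, 291.4]
orientation: [-1.571, -0.0, -1.318]
force: [-0.1, -0.4, 0.5]
width: 85.2
```

Call:
step_arm:
  plan: [1, -0.9, 0, 1, 0, 1, -0.9, 0, 1, 0, 1, -0.9, 0, 1, 0, 1, -0.9, 0, 1, 0, 1, -0.9, 0, 1, 0]

```text
clock: 2.45
tool_pos: [379.9, -267.6, 291.4]
orientation: [-1.571, -0.0, -1.318]
force: [0.7, 0.1, 0.1]
width: 85.2
```

The crop shows the bottle's cap with its grip bar at about (175,90) on the left and (577,205) on the right. It is clearly larger than the two loose ones.

Call:
step_arm:
  plan: [1, -0.84, 0, 0.98, 0, 1, -0.84, 0, 0.98, 0, 1, -0.84, 0, 0.98, 0, 1, -0.84, 0, 0.98, 0, 1, 0, 0, 0, -0.69]

```text
clock: 3.08
tool_pos: [469.0, -139.8, 291.3]
orientation: [-1.57, 0.0, -1.217]
force: [-0.2, -0.9, 0.1]
width: 85.5
```

```bash
python3 - <<'E'
from h import *
s=ctrl.get_state();print(s['tool_pos'],s['orientation'],s['qpos'])
f=grab('wrist','wrist1.png');wa=cloud(f);print(f['world_from_camera'].round(2).tolist())
for d in ctrl.look_for('wrist','cap'):print(d)
w=wa.reshape(-1,3)
near=np.hypot(w[:,0]-469,w[:,1]+140)<60
for lo,hi in [(189,205),(165,178)]:
    q=w[near&(w[:,2]>lo)&(w[:,2]<hi)]
    if len(q)<5: continue
    r=cv2.minAreaRect(q[:,:2].astype(np.float32));c=q[:,:2]-q[:,:2].mean(0)
    V=np.linalg.svd(c,full_matrices=False)[2]
    print(lo,hi,len(q),q.mean(0).round(1),np.round(r[0],1),np.round(r[1],1),round(r[2],1),np.degrees(np.arctan2(V[0,1],V[0,0])).round(1),np.median(q[:,2]).round(1))
E
```

```text
[ 469.00439238 -139.77432066  291.2979427 ] [-1.57028615e+00  1.29184148e-04 -1.21745514e+00] [-4.12038260e-01  2.41069237e-01  1.58033235e+00  4.61047219e-04
  1.31991269e+00  8.05302518e-01]
[[0.34, -0.9, -0.25, 534.48], [-0.94, -0.33, -0.09, -116.05], [-0.0, 0.27, -0.96, 434.58], [0.0, 0.0, 0.0, 1.0]]
{'position': [281.4, 198.8], 'confidence': 0.83}
{'position': [320.1, 44.9], 'confidence': 0.71}
{'position': [405.6, 191.3], 'confidence': 0.57}
189 205 963 [ 470.7 -141.8  196.3] [ 469.2 -142.2] [44.2 11.7] 20.6 -158.7 196.4
165 178 2680 [ 471.7 -141.3  171.4] [ 470.3 -141.9] [53.5 54.9] 22.6 -68.3 171.5
```

View pics/wrist1.png

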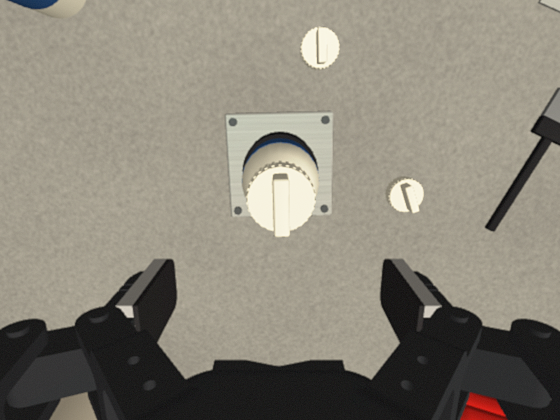

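The wrist view shows the cap at (281,200) with its bar along the image column, centred between the fingers, and the loose caps clear at (320,45) and (405,192). The measured bar is centred at (469.4, -142), with its top at z=196 and a yaw of 20.8°.

Call:
step_arm:
  plan: [1, 0.07, 0.97, 0, -0.1, 1, 0, 0.97, 0, 0, 1, 0, 0.97, 0, 0, 1, 0, 0.96, 0, 0, 1, 0, 0, 0, 0]

```text
clock: 3.8
tool_pos: [467.4, -143.6, 174.0]
orientation: [-1.573, 0.002, -1.21]
force: [0.1, 0.2, 0.4]
width: 85.2
```

Call:
step_arm:
  plan: [-1, 0, 0, 0, 0, -1, 0, 0, 0, 0, -1, 0, 0, 0, 0, -1, 0, 0, 0, 0, -1, 0, 0, 0, 0]
  squeeze: 60

```text
clock: 4.42
tool_pos: [468.7, -143.6, 175.4]
orientation: [-1.57, -0.0, -1.208]
force: [-1.0, 1.1, 3.8]
width: 10.6
```

Call:
step_arm:
  plan: [-1, 0, 0, 0, 0, -1, 0, 0, 0, 0, -1, 0, 0, 0, 0]

```text
clock: 4.8
tool_pos: [468.7, -143.6, 175.2]
orientation: [-1.571, -0.0, -1.208]
force: [0.4, 2.4, 4.6]
width: 10.5
```

```bash
python3 - <<'E'
from h import *
s=ctrl.get_state();print(s['tool_pos'],s['orientation'],s['force'],s['width'])
f=grab('wrist','wrist2.png')
f=grab('side');cv2.imwrite('pics/side2.png',cv2.resize(cv2.cvtColor(f['image'],4)[200:350,130:330],(800,600),interpolation=2))
E
```

```text
[ 468.73995272 -143.61828936  175.22999931] [-1.57059034e+00 -5.48945639e-05 -1.20768417e+00] [0.37977603 2.35505986 4.64102078] 10.47111265633886
```

View pics/wrist2.png

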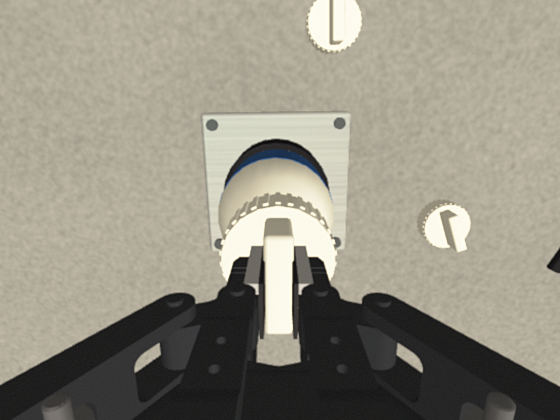

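View pics/side2.png

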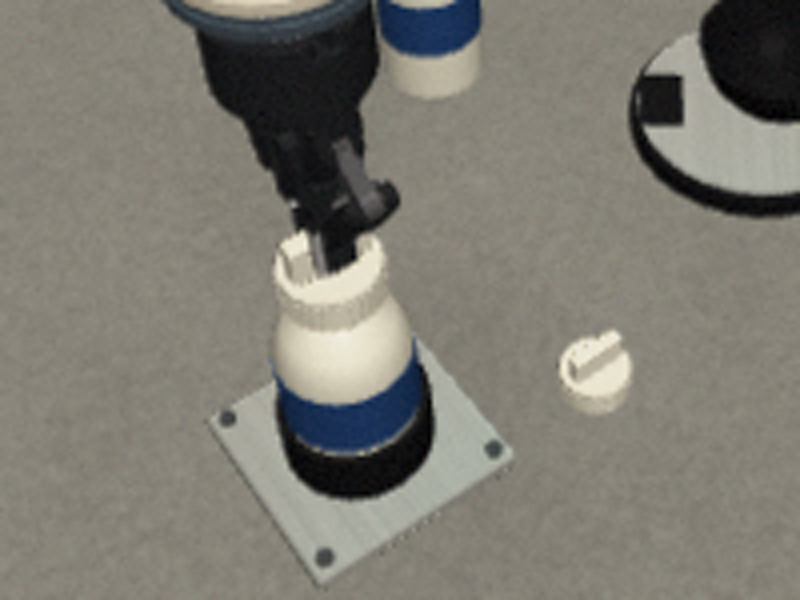

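The fingers hold the bar between the pads at wrist (278,280), and both tips are clear of the flat top. I'll trim about 1.5 mm towards the axis and push down.

Call:
step_arm:
  plan: [-1, -0.04, 0, 0.03, 0, -1, 0, 0.1, 0, 0, -1, 0, 0.1, 0, 0, -1, 0, 0.07, 0, 0, -1, 0, 0, 0, 0]
  squeeze: 80

```text
clock: 5.52
tool_pos: [469.2, -142.4, 167.1]
orientation: [-1.571, -0.0, -1.208]
force: [-0.7, -0.2, 10.0]
width: 10.3
```

Call:
step_arm:
  plan: [-1, 0, 0, 0, 0, -1, 0, 0, 0, 0]

```text
clock: 5.78
tool_pos: [469.2, -142.3, 167.3]
orientation: [-1.571, -0.001, -1.208]
force: [-1.2, -0.4, 10.9]
width: 10.5
```

Call:
step_arm:
  plan: [-1, 0, 0, 0, -0.6, -1, 0, 0, 0, -0.6, -1, 0, 0, 0, -0.6, -1, 0, 0, 0, -0.6, -1, 0, 0, 0, -0.6]

```text
clock: 6.4
tool_pos: [469.4, -142.4, 167.4]
orientation: [-1.57, -0.001, -0.786]
force: [-0.3, 0.3, 9.5]
width: 10.3
```

```bash
python3 - <<'E'
from h import *
s=ctrl.get_state();print(s['tool_pos'],s['orientation'],s['force'],s['moment'],s['width'])
f=grab('wrist','wrist3.png')
E
```

```text
[ 469.44060923 -142.35877124  167.35932279] [-1.57040882e+00 -9.93812908e-04 -7.86090391e-01] [-0.25294009  0.31333278  9.54549725] [ 0.00178287 -0.02668243 -0.00990652] 10.326962843326703
```

View pics/wrist3.png

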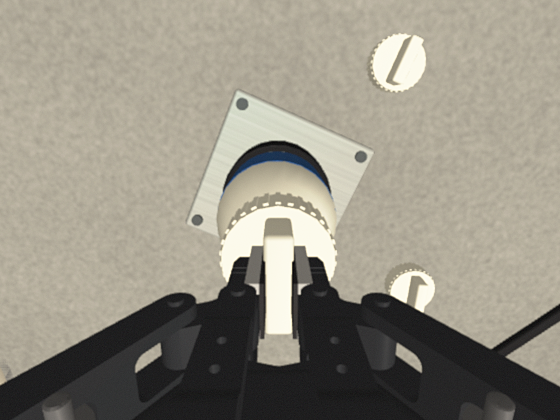

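The bar (278,280) is still aligned with the jaws while the plate has turned in view, so the cap is turning with the gripper and the push holds at about 9.5 N.

Call:
step_arm:
  plan: [-1, 0, 0, 0, -0.64, -1, 0, 0, 0, -0.64, -1, 0, 0, 0, -0.64, -1, 0, 0, 0, -0.64, -1, 0, 0, 0, -0.64]

```text
clock: 7.08
tool_pos: [469.4, -142.3, 167.3]
orientation: [-1.571, -0.001, -0.339]
force: [-0.5, 0.3, 10.2]
width: 10.1
```

Call:
step_arm:
  plan: [-1, 0, 0, 0, -0.64, -1, 0, 0, 0, -0.64, -1, 0, 0, 0, -0.64, -1, 0, 0, 0, -0.64, -1, 0, 0, 0, -0.64]

```text
clock: 7.7
tool_pos: [469.4, -142.3, 167.3]
orientation: [-1.571, -0.001, 0.108]
force: [0.4, 0.8, 10.5]
width: 10.0
```

Call:
step_arm:
  plan: [-1, 0, 0, 0, 0, -1, 0, 0, 0, 0]

```text
clock: 7.95
tool_pos: [469.4, -142.4, 167.3]
orientation: [-1.571, -0.001, 0.105]
force: [-0.1, 0.9, 10.3]
width: 10.5
```

```bash
python3 - <<'E'
from h import *
s=ctrl.get_state();print(s['tool_pos'],s['orientation'],s['force'],s['moment'],s['width'],np.degrees(s['orientation'][2]+1.208))
f=grab('wrist','wrist4.png')
E
```

```text
[ 469.42342536 -142.35671935  167.34076977] [-1.57129973e+00 -8.58549507e-04  1.04853591e-01] [-0.06848922  0.85425304 10.28077842] [ 0.10825911 -0.02191278  0.02234529] 10.473448657209534 75.22096989017571
```

View pics/wrist4.png

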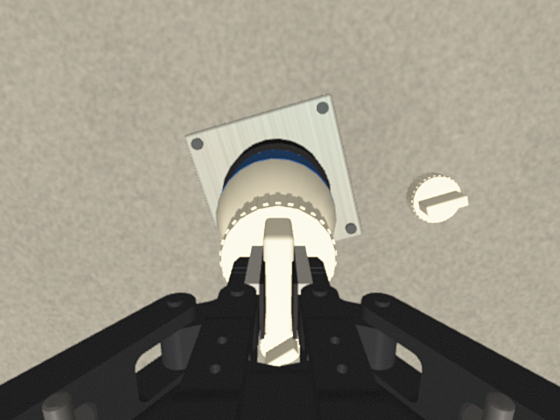

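The bar is still aligned at (278,285) and the turn measures 75.2°. I'll lift, slowly at first.

Call:
step_arm:
  plan: [-1, 0, -0.12, 0, 0, -1, 0, -0.12, 0, 0, -1, 0, -0.12, 0, 0, -1, 0, -0.12, 0, 0, -1, 0, -0.12, 0, 0]

```text
clock: 8.62
tool_pos: [468.7, -142.1, 185.0]
orientation: [-1.57, 0.001, 0.105]
force: [-0.4, -0.4, 0.1]
width: 10.2
```

Call:
step_arm:
  plan: [-1, 0, -0.3, 0, 0, -1, 0, -0.3, 0, 0, -1, 0, 0, 0, 0]

```text
clock: 9.0
tool_pos: [469.5, -142.4, 203.9]
orientation: [-1.572, -0.001, 0.105]
force: [0.5, 0.7, -0.4]
width: 10.2
```

Free, with no drag. 203.9 - 167.3 = 36.6 mm is done, so about 60 mm remains.

Call:
step_arm:
  plan: [-1, 0, -0.5, 0, 0, -1, 0, -0.5, 0, 0, -1, 0, -0.5, 0, 0, -1, 0, -0.4, 0, 0, -1, 0, -0.1, 0, 0]

```text
clock: 9.62
tool_pos: [469.3, -142.3, 263.6]
orientation: [-1.571, -0.001, 0.105]
force: [0.2, -0.9, -0.6]
width: 10.2
```

Call:
step_arm:
  plan: [-1, 0, 0, 0, 0, -1, 0, 0, 0, 0, -1, 0, 0, 0, 0]

```text
clock: 10.0
tool_pos: [468.9, -142.1, 262.7]
orientation: [-1.57, 0.001, 0.105]
force: [0.3, -0.4, -0.4]
width: 10.1
```

```bash
python3 - <<'E'
from h import *
s=ctrl.get_state();print(s['clock'],s['tool_pos'],s['orientation'],s['force'],s['moment'],s['width'])
f=grab('side');img=cv2.resize(cv2.cvtColor(f['image'],4)[180:330,130:330],(800,600),interpolation=2);cv2.imwrite('pics/side5.png',img)
for d in ctrl.silhouettes('side','cap'):
    q=cloud(f)[d['mask']];print(d['confidence'],d['position'],np.nanpercentile(q,[3,50,97],axis=0).round())
f=grab('top','top5.png');w=cloud(f)
for o in ['nozzle_bottle','tub','bowl','brush']:
    d=ctrl.silhouettes('top',o)
    if d: print(o,np.round(d[0]['position']),np.nanmedian(w[d[0]['mask']],0).round())
f=grab('wrist','wrist5.png')
E
```

```text
10.0 [ 468.87766185 -142.12390496  262.68317454] [-1.57041115e+00  6.27211137e-04  1.04775163e-01] [ 0.30402455 -0.39646023 -0.36815799] [-0.01828832 -0.00639618 -0.03307919] 10.076773299497642
0.97 [207.3, 242.0] [[ 441. -171.   -1.]
 [ 468. -160.  257.]
 [ 503.   81.  283.]]
0.87 [245.1, 376.3] [[ 470. -325.    6.]
 [ 488. -311.   18.]
 [ 506. -289.   38.]]
0.81 [278.9, 292.0] [[ 589. -160.    3.]
 [ 607. -147.   18.]
 [ 627. -124.   38.]]
0.41 [236.5, 202.5] [[540. 123.  -1.]
 [575. 132.  74.]
 [606. 310. 176.]]
nozzle_bottle [220. 228.] [564. 157. 123.]
tub [126. 248.] [522. 429. 123.]
bowl [264. 154.] [805.  43.  46.]
brush [423. 211.] [ 622. -434.    8.]
```

View pics/side5.png

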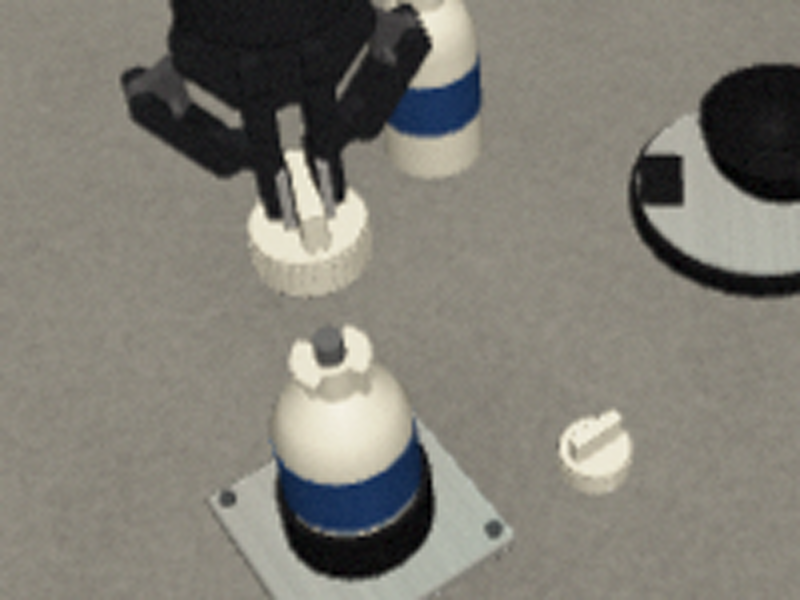

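View pics/wrist5.png

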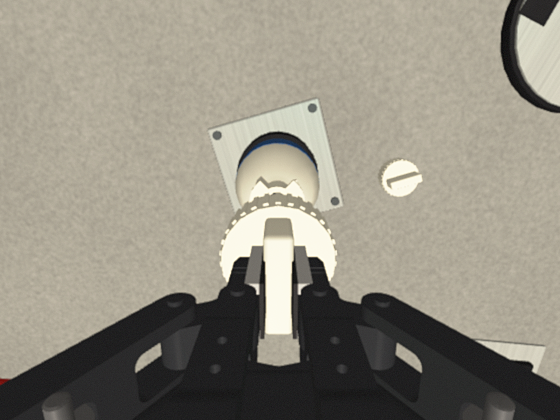

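The cap (side crop (310,240)) hangs upright in the jaws, and below it is the open mouth with the grey plug at (330,345). The neighbours are unmoved to within the noise. Handing in.

```bash
python3 -c "
from h import *
print(np.abs(ctrl.get_state()['dq']).max());print(ctrl.hand_in())"
```

```text
0.0018351850291770681
the job is handed in; nothing more can be done
None
```

The cap is off and the job is handed in. I gripped the bar of the clamped bottle's cap, pushed it about 8 mm down (about 10 N) and turned it 75.2° anticlockwise while pushed. I then lifted it straight up.

- **Cap at hand-in:** it is held upright and still in the gripper (80 N grip set). Its lower edge is about 79 mm above the mouth, worked out from the tool height. At 10.0 s it measured 0.4 N outside force or less.
- **Pictures:** the last side view shows the open neck with the grey plug standing out. The last wrist view shows the bar square between the pads.
- **Neighbours:** the nozzle bottle, tub, bowl and brush are where they were, within 3 mm (detection noise).
- **Disagreements:** the finger opening read about 10.3 mm on a 12 mm bar, steady throughout, which I put down to the pads or the sensor. My first grasp was about 1.5 mm off the axis, and I trimmed it before the push. The side camera's cap mask had some stray background points, so I relied on the tool height.

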